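Pack a three-piece praline box and hold its lid down in the bench press

TASK

Finish the half-packed box in the press: set the two pralines that stand alone along the far edge of the table into the tray's two empty wells, one in each, then slip the white lid over all three so that it sits all the way down on the tray's flange. Then bring the press handle down until the arms lie level, so that the sprung pad presses the glued lid on, and keep it there: finish while still holding the handle down, arms level. Leave the ribbon spool and the marker pen where they lie.

Things in the scene. Friction and masses are not known exactly. Their poses are not given: they have to be found in the camera images.
- press: fixed bench lid press. Grey base plate 255 x 124 mm, its top (the bed) 16 mm above the table; origin on the table under the middle of the base; x runs from the handle end to the hinge end, y is parallel to the hinge pin. Two arms 8 mm thick, 100 mm apart (y = +-50 mm), turn on the pin at x = +100 mm, 85 mm above the table.
- press_arm (a joint): angle of the press arms in rad: 0 = arms level, 1.745 = fully open (just past upright, where the spring keeps them), lower hard stop at -0.09. Spring-loaded: if let go they swing open. Level with a lid under the pad takes roughly 10 to 13 N at the handle, of which the empty arms need about 3 N.
- press_handle (a point): middle of the black round handle bar, 16 mm thick, 80 mm long between the two arm ends, parallel to the hinge pin and 250 mm from it; between the arms the nearest part is the pad, whose edge lies 55 mm from the bar. It swings in an arc about press_hinge; with arms level it is 85 mm above the table.
- press_hinge (a point): middle of the hinge pin, 85 mm above the table; the axis the arms turn about (press y)
- press_pad: rubber pad 122 x 48 mm hung under the bridge between the arms on two springs (2.2 N per mm); with arms level its face would stand 7 mm lower than the top of a seated lid, so it is then pushed in 7 mm and presses with about 17 N. Origin on the arms' centre line, pad face 40 mm below it.
- box_tray: loose box tray between four corner angles (6 mm high) on the press bed: white card floor flange 155 x 63 x 3 mm, on it a white insert 143 x 51 mm, 9 mm high, with three square wells in a row along x. Origin under its middle (16 mm above the table), axes as the press.
- well_0 (a point): middle of the floor of the first well; wells are 40 x 40 mm, 9 mm deep, 46 mm apart; floor 3 mm above the tray's underside, 19 mm above the table; this one lies at tray x = -46 mm (handle end)
- well_1 (a point): middle of the floor of the second, middle well
- well_2 (a point): middle of the floor of the third well, at tray x = +46 mm (hinge end)
- box_lid: loose white card slip lid lying open side down on the table: 153 x 61 mm outside, 33 mm high, walls 2 mm, open underneath. Origin in the plane of its lower rim, at the middle; x along its length. Slips over the white insert with 3 mm play each side and comes down on the flange, rim 3 mm above the tray's underside.
- praline_0_mid (a point): one of the two loose pralines, in brown pleated paper cups, that stand alone along the far edge of the table: 36 x 32 mm, 28 mm high; the stiff part to grip is round, 31 mm across, up to 20 mm above its underside. This point is on its axis, 10 mm above its underside.
- praline_1_mid (a point): the same point of the other loose praline at the table's far edge
- praline_2_mid (a point): the same point of the praline, alike, that already stands in the hinge-end well (well_2)
- ribbon_spool: bystander: spool of gold ribbon lying flat, 74 mm across, 19 mm high
- marker_pen: bystander: white marker pen with red cap, lying, 135 mm long, 17 mm thick

How it is judged:
By the outcome, as a careful person would: the job done as asked, in the order asked, and still so for the second after the job is handed in, while the arm keeps its last pose, push and grip.
It also fails if it takes over 72 s, if anything falls off the work surface, if the arm or the gripper's body presses on something with over 40 N, if the wrist force passes 120 N, or if a joint passes its speed limit or range.

ROBOT

A 7-joint arm with a two-finger parallel gripper is mounted at the origin on the work surface; the furniture and walls round the work are solid. World frame = base frame: x ahead of the robot, y to its left, z up, the work surface at z = 0. Lengths are in m, angles in rad, forces in N, time in s.
With the tool pointing down it reaches from about 0.4 to 0.85 m from the base axis. Payload 4.5 kg.
Tool frame: the origin (TCP) lies where the fingers leave the gripper's body, on its centre line; the fingertips stand 64 mm ahead of it and the grasp point (between the pads) lies 45 mm ahead of it; z points along the fingers, y is the line along which they close (so a half turn about z gives the same grasp; the last joint's range is limited). The gripper opens to 88 mm and grips with 3 to 60 N. Pads are 18 mm wide; open, the fingers measure 123 mm over their backs; the gripper's body (75 mm by 187 mm) begins 45 mm behind the grasp point.
Start: joints at [1.291, 0.689, -0.195, 1.565, 0.157, 0.902, -0.215], TCP at [0.193, -0.594, 0.303] pointing down, gripper open.
Joint ranges: [-3.01, 3.01], [-0.46, 2.08], [-1.47, 1.51], [0.13, 2.56], [-1, 4.14], [0.04, 2.09], [-2.66, 2.66]. Speed limits (rad/s): [2.57, 2.57, 3.14, 3.14, 3.14, 3.14, 3.14].

INTERFACE

Orientations are given as a unit quaternion [x, y, z, w].
In Python, from plant import r gives the robot as it stands.
- The arm moves only by the tool play_rows, never from a script. Its arguments are lists of equal length, an entry for each row: "translation": the shift along the tool's x, y, z in m, a list of three; "delta_rot": the turn, a rotation vector about the tool's x, y, z in degrees, a list of three; "grip": the opening, from -1 (shut) to 1 (fully open). In form: {"translation": [[x, y, z], ...], "delta_rot": [[rx, ry, rz], ...], "grip": [grip, ...]}. A call has 1 to 20 rows; each row shifts and turns the commanded pose from where the row before left it, along the tool's axes as they then stand; what a row does not reach is not made up. A row lasts 1/8 s, in which the tool goes at most 62.5 mm and 10.7 degrees, less where a joint would pass 70% of its speed; a pose out of reach is approached as far as the arm can. A call with a gripper value outside its range is refused whole. The fingers move at their own pace and stop on an object; "squeeze" is the grip in N (left out, the last holds). Time passes only in rows, so rows that do not move let the fingers close. It gives the time, the measured TCP pose, the force, the opening and the grip force at its end, in the units of the state.
- r.get_state(): the state, without advancing time (a new reading comes with each control period).
- r.snapshot(name): name is "scene" or "side" or "wrist"; returns the picture (480x640x3 uint8, blue, green, red); there is no depth.
- r.get_calibration(name): a dict with "intrinsics" (3x3 intrinsics, pixels), "eye" and "rotation" of the camera in the world. Camera axes: x right, y up, looking along -z (the intrinsics and any distortion apply to the point x, -y, -z); pixel columns grow to the right and rows downward; lengths in m; the calibration is good to about 2 mm. A picture is of the moment at which its call begins: read the wrist's pose just before it. get_calibration takes no time and is no camera call; for the wrist camera it gives the pose at the moment of the call.
- r.finish_job(): hands the job in; it is judged then, once.
Trained networks look in the newest picture that a camera, given by its name, has taken for a name from the list of things; names that differ only in an ending like _2 or _b are one class to them, and where a whole thing is asked for, a point or a joint stands for the part that bears it (a point fixed in the world has none). Each returns a list of dicts, best first, with "confidence" (0 to 1); they miss things now and then, are a little off and sometimes report something else, mostly with a low value. They report only what shows in the picture. A call takes as long as a camera call.
- r.look_for(camera, target): "point" ([x, y, z] in m, in world coordinates, good to about 4 mm: the middle of the surface that is visible of it).
- r.silhouettes(camera, target): "pixels" (480x640 bool, what is visible of it).
The state is a dict: "clock": time; "q": joint angles; "qd": joint speeds; "joint_torque": joint torques, N m; "tool_pos": TCP position; "eef_rot": TCP orientation; "contact_force": force on the tool from outside, world axes, zero at the start; "moment": the same for the moment, N m; "opening": opening from 0.0 (shut) to 1.0 (fully open); "finger_force": force on a finger pad.
Only numpy, scipy, OpenCV 4.12 (cv2) and the standard library are available. Lean on these libraries where they do the work, as an engineer would, in place of code of your own. Each camera call takes 0.05 s, during which the arm holds its last target. There are 200 camera calls.

## Working session

There is one attempt and no reset: what is moved stays moved. The work goes in short steps, Python scripts to look and compute and a tool call to move; the robot and the scene stay as the last step left them, time stands still between calls to the robot, and variables do not carry over. Pictures are saved under pics/ and viewed, at most 10 in all, crops included, and the job is handed in when it is done.

Besides the shell and the picture viewer there is one more tool, called after "Emit:" as a command line: name --argument value ..., lists and objects as JSON in quotes. play_rows: Moves the arm, as the interface text tells. Its arguments: {"type":"object","properties":{"translation":{"type":"array","items":{"type":"array","items":{"type":"number"}}},"delta_rot":{"type":"array","items":{"type":"array","items":{"type":"number"}}},"grip":{"type":"array","items":{"type":"number"}},"squeeze":{"type":"number"}},"required":["translation","delta_rot","grip"]}

```bash
mkdir -p pics; ls
python3 - <<'E'
from plant import r
import cv2,numpy as np
s=r.get_state();print({k:np.round(v,3).tolist() for k,v in s.items()})
for c in("scene","side"):
    im=r.snapshot(c);cv2.imwrite(f"pics/{c}0.png",im)
    k=r.get_calibration(c);print(c,np.round(k["eye"],3),np.round(k["rotation"],3).tolist(),k["intrinsics"])
    for t in("press_handle","press_hinge","press_pad","box_tray","box_lid","praline_0_mid","ribbon_spool","marker_pen","press"):
        print(t,[(np.round(d["point"],3).tolist(),round(d["confidence"],2)) for d in r.look_for(c,t)])
E
```

```text
pics
{'clock': 0.0, 'q': [1.291, 0.69, -0.195, 1.566, 0.157, 0.903, -0.215], 'qd': [-0.0, 0.0, -0.0, -0.002, 0.001, 0.0, 0.0], 'joint_torque': [-0.0, -52.757, -1.266, -15.343, -0.053, 0.007, 0.0], 'tool_pos': [0.193, -0.594, 0.302], 'eef_rot': [0.988, 0.156, -0.0, -0.001], 'contact_force': [-0.139, 0.179, 0.142], 'moment': [-0.031, -0.014, -0.029], 'finger_force': 0.0, 'opening': 1.002}
scene [0.08  0.697 0.956] [-0.088, 0.342, 0.908, -0.225] [[452.18071411   0.         315.53383515]
 [  0.         452.18071411 233.94974717]
 [  0.           0.           1.        ]]
press_handle [([0.569, -0.383, 0.226], 0.8)]
press_hinge [([0.561, -0.369, 0.095], 0.71)]
press_pad [([0.572, -0.369, 0.229], 0.6)]
box_tray [([0.557, -0.231, 0.023], 0.57)]
box_lid [([0.373, -0.315, 0.034], 0.79)]
praline_0_mid [([0.605, 0.11, 0.017], 0.65)]
ribbon_spool [([0.614, 0.46, 0.018], 0.78), ([0.25, -0.346, 0.018], 0.74)]
marker_pen [([0.556, -0.23, 0.019], 0.73), ([0.25, -0.347, 0.016], 0.48), ([0.562, -0.368, 0.09], 0.26)]
press [([0.566, -0.372, 0.094], 0.64), ([0.557, -0.23, 0.019], 0.38)]
side [-0.356 -0.878  1.114] [0.387, -0.148, -0.3, 0.86] [[597.21433673   0.         316.54876495]
 [  0.         597.21433673 236.31545632]
 [  0.           0.           1.        ]]
press_handle [([0.607, -0.423, 0.331], 0.59)]
press_hinge [([0.53, -0.272, 0.015], 0.6)]
press_pad []
box_tray [([0.599, 0.108, 0.014], 0.72), ([0.556, -0.236, 0.021], 0.71)]
box_lid [([0.364, -0.307, 0.032], 0.55)]
praline_0_mid [([0.603, 0.113, 0.017], 0.49)]
ribbon_spool [([0.615, 0.439, 0.019], 0.65)]
marker_pen [([0.245, -0.341, 0.015], 0.71), ([0.56, -0.237, 0.019], 0.53)]
press [([0.528, -0.271, 0.017], 0.81)]
```

View pics/scene0.png

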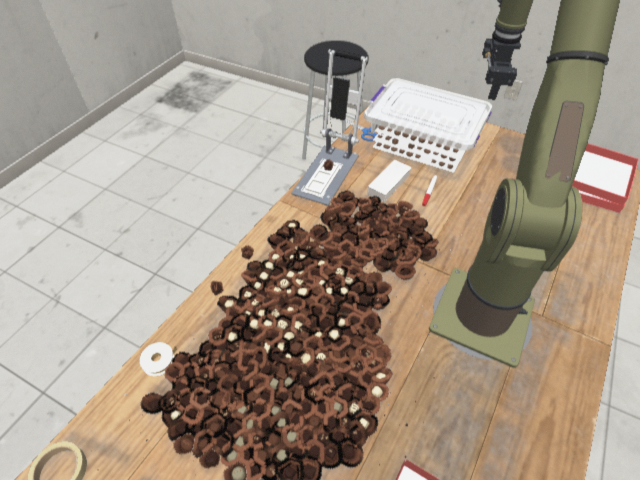

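View pics/side0.png

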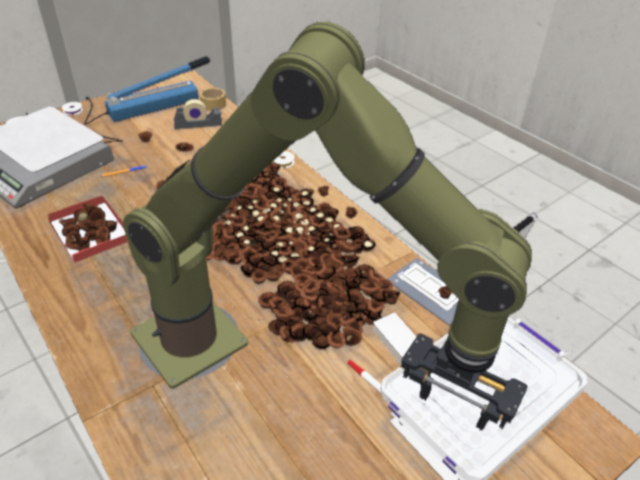

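The scene view shows the press at about (330,160), with the open tray at (322,178) and a praline in its hinge-end well. The lid is at (390,179), the pen at (430,190), the two loose pralines at (247,252) and (217,287), and the spool at (157,358). In the side view the pralines are at (323,190) and (351,212).

```bash
cat > h.py <<'E'
from plant import r
import cv2,numpy as np
from scipy.spatial.transform import Rotation as R
def rot(k):
    a=np.array(k["rotation"],float)
    return R.from_quat(a).as_matrix() if a.size==4 else a
def ray(k,u,v):
    K=np.array(k["intrinsics"]);p=np.linalg.solve(K,[u,v,1]);d=rot(k)@np.array([p[0],-p[1],-p[2]]);return np.array(k["eye"]),d
def onz(k,u,v,z):
    e,d=ray(k,u,v);return e+d*(z-e[2])/d[2]
def proj(k,P):
    c=rot(k).T@(np.array(P)-k["eye"]);q=np.array(k["intrinsics"])@np.array([c[0],-c[1],-c[2]]);return q[:2]/q[2]
def local(P):
    s=r.get_state();return R.from_quat(s["eef_rot"]).inv().apply(np.array(P)-s["tool_pos"])
E
python3 - <<'E'
from h import *
for c,pts in(("scene",[(247,252),(217,287)]),("side",[(323,190),(351,212)])):
    k=r.get_calibration(c)
    for p in pts: print(c,onz(k,*p,.012).round(3))
k=r.get_calibration("wrist");print(k)
for c in("scene","side"):
    print([(np.argwhere(d["pixels"]).mean(0)[::-1].round(1),d["pixels"].sum(),round(d["confidence"],2)) for d in r.silhouettes(c,"praline_0_mid")])
a=cv2.resize(cv2.imread("pics/scene0.png")[120:300,200:450],None,fx=3.2,fy=3.2,interpolation=2)
cv2.imwrite("pics/c1.png",a)
E
```

```text
scene [0.608 0.108 0.012]
scene [0.612 0.238 0.012]
side [0.611 0.245 0.012]
side [0.608 0.111 0.012]
{'intrinsics': array([[360.62716229,   0.        , 315.01967232],
       [  0.        , 360.62716229, 237.56737935],
       [  0.        ,   0.        ,   1.        ]]), 'eye': array([ 0.26126803, -0.572451  ,  0.38378616]), 'rotation': array([-0.11375798,  0.08280768, -0.58179684,  0.80107081])}
[(array([247. , 251.1]), np.int64(144), 0.67), (array([342.7,  93.9]), np.int64(1536), 0.16)]
[(array([393.6, 335.2]), np.int64(1134), 0.67), (array([442.8, 278.6]), np.int64(1645), 0.42), (array([351.1, 212.1]), np.int64(90), 0.4)]
```

View pics/c1.png

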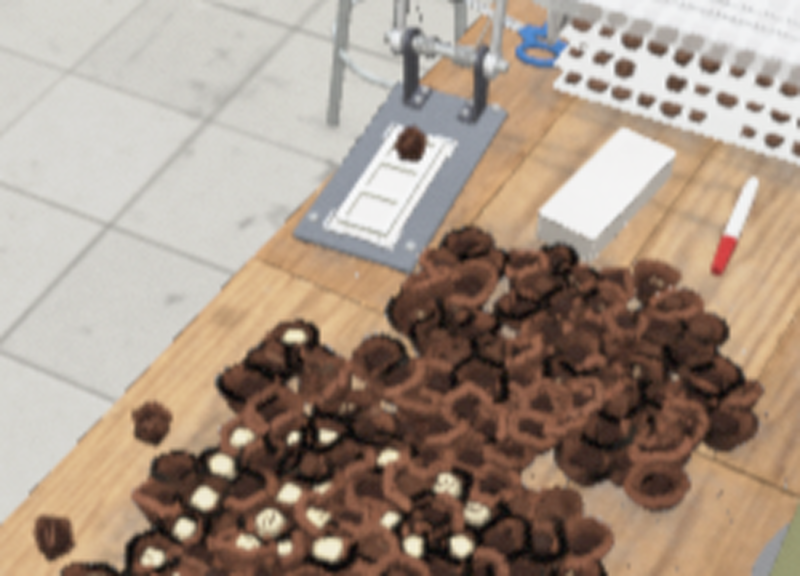

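The crop confirms the tray with its praline at the hinge end (-y), the open arms standing upright, and the lid at crop (608,185) lying about parallel to the tray. Next I bring the wrist camera over the press.

Run:
```python
from h import *
s=r.get_state();k=r.get_calibration("wrist")
T=R.from_quat(s["eef_rot"]);C=R.from_matrix(rot(k))
print(T.inv().apply(np.array(k["eye"])-s["tool_pos"]).round(4),(T.inv()*C).as_matrix().round(3))
print(local([.47,-.17,.4]).round(3))
```

```text
[ 0.0718  0.0001 -0.081 ] [[ 0.001  0.96   0.279]
 [ 1.    -0.001  0.   ]
 [ 0.     0.279 -0.96 ]]
[ 0.395 -0.318 -0.097]
```

```bash
python3 -c "
from h import *
print(local([.5,-.2,.4]).round(3))"
```

```text
[ 0.414 -0.28  -0.097]
```

Emit:
play_rows --translation '[[0, 0, -0.05], [0.052, -0.035, -0.02], [0.052, -0.035, -0.027], [0.052, -0.035, 0], [0.052, -0.035, 0], [0.052, -0.035, 0], [0.052, -0.035, 0], [0.052, -0.035, 0], [0.05, -0.035, 0], [0, 0, 0], [0, 0, 0], [0, 0, 0], [0, 0, 0], [0, 0, 0], [0, 0, 0], [0, 0, 0], [0, 0, 0], [0, 0, 0]]' --delta_rot '[[0, 0, 0], [0, 0, 0], [0, 0, 0], [0, 0, 0], [0, 0, 0], [0, 0, 0], [0, 0, 0], [0, 0, 0], [0, 0, 0], [0, 0, -10], [0, 0, -10], [0, 0, -10], [0, 0, -10], [0, 0, -10], [0, 0, -10], [0, 0, -10], [0, 0, -2], [0, 0, 0]]' --grip '[1, 1, 1, 1, 1, 1, 1, 1, 1, 1, 1, 1, 1, 1, 1, 1, 1, 1]'

```text
clock: 3.35
tool_pos: [0.4945, -0.2078, 0.3965]
eef_rot: [0.708, 0.706, 0.0, 0.0]
contact_force: [-0.0, 0.3, -0.5]
opening: 0.997
finger_force: 0.0
```

Run:
```python
from h import *
s=r.get_state();print(s["clock"],s["q"],s["tool_pos"],R.from_quat(s["eef_rot"]).as_matrix().round(3).tolist())
k=r.get_calibration("wrist");im=r.snapshot("wrist");cv2.imwrite("pics/w1.png",im)
import pickle;pickle.dump(k,open("k1.pkl","wb"))
for t in("box_tray","box_lid","press","press_handle","praline_2_mid","marker_pen"):
    for d in r.silhouettes("wrist",t):
        m=d["pixels"];(c,sz,a)=cv2.minAreaRect(np.argwhere(m)[:,::-1].astype(np.float32));print(t,round(d["confidence"],2),m.sum(),np.round(c,1),np.round(sz,1),round(a,1))
    print([(np.round(d["point"],3).tolist(),round(d["confidence"],2)) for d in r.look_for("wrist",t)])
```

```text
3.35 [ 0.68112183  0.50658571 -0.59295367  1.69045679  0.31931254  1.04265975
 -0.01922448] [ 0.49450415 -0.20781147  0.39645414] [[0.003, 1.0, 0.0], [1.0, -0.003, -0.0], [-0.0, 0.0, -1.0]]
box_tray 0.97 5052 [368.8 216.8] [116.1  49.6] 87.4
box_tray 0.36 762 [142.5 280.1] [65.8 12.6] 77.5
[([0.563, -0.235, 0.024], 0.86)]
box_lid 0.7 4599 [227.7 279.5] [ 50.9 112.5] 7.0
[([0.384, -0.313, 0.031], 0.58)]
press 0.61 16302 [378.6 288.7] [297.9 117.9] 80.4
[([0.57, -0.35, 0.017], 0.66)]
press_handle 0.71 4223 [397. 377.] [101.1 123.7] 88.5
[([0.574, -0.366, 0.206], 0.63)]
praline_2_mid 0.68 4882 [368.9 216.8] [115.6  49.4] 87.1
praline_2_mid 0.66 513 [371.1 257.1] [26.8 23.1] 84.3
[([0.568, -0.288, 0.038], 0.98), ([0.56, -0.236, 0.021], 0.3)]
marker_pen 0.9 726 [142.7 280.5] [66.4 12. ] 78.0
[([0.255, -0.33, 0.011], 0.93)]
```

View pics/w1.png

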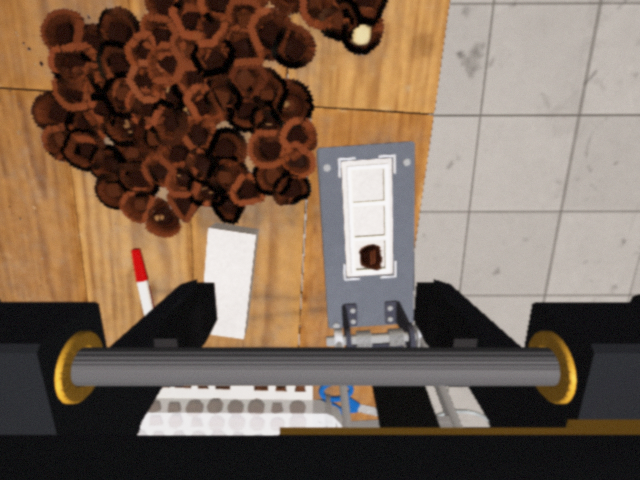

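The wrist view shows the tray at (369,217) with wells 0 and 1 empty and the praline at (371,257). The hinge pin is at about (372,338), the lid at (228,280) partly behind the left finger, and the pen at (142,280).

```bash
cat >> h.py <<'E'
from scipy.optimize import minimize
def fit(k,im,m,hulls,x0):
    """fit (x,y,yaw) of a shape (Nx3 points) to mask m, ignoring dark (occluding) pixels near it"""
    dark=cv2.dilate((im.max(2)<70).astype(np.uint8),np.ones((5,5)))>0
    dark&=~(cv2.dilate((im.max(2)<1).astype(np.uint8),np.ones((1,1)))>9)
    S=8;mm=m.astype(float)
    def cost(p):
        c,s=np.cos(p[2]),np.sin(p[2])
        P=hulls@np.array([[c,s,0],[-s,c,0],[0,0,1]])+[p[0],p[1],0]
        uv=np.array([proj(k,q) for q in P],np.float32)
        h=cv2.convexHull(uv);a=np.zeros(m.shape,np.uint8)
        cv2.fillConvexPoly(a,np.round(h*256).astype(np.int32),255,cv2.LINE_AA,8)
        return np.abs(a/255.-mm)[~dark].sum()
    best=min((minimize(cost,x0,method="Nelder-Mead",options=dict(initial_simplex=np.array([x0,*(np.array(x0)+np.diag([d,d,d*8]))]),xatol=1e-5,fatol=.1)) for d in(.01,-.01,.004)),key=lambda o:o.fun)
    return best.x.round(4),round(best.fun,1)
def box(l,w,z0,z1):
    return np.array([(a*l/2,b*w/2,z) for a in(1,-1) for b in(1,-1) for z in(z0,z1)])
E
python3 - <<'E'
from h import *
import pickle
k=pickle.load(open("k1.pkl","rb"));im=cv2.imread("pics/w1.png")
r.snapshot("wrist")
tr=r.silhouettes("wrist","box_tray")[0]["pixels"];ld=r.silhouettes("wrist","box_lid")[0]["pixels"]
tray=np.vstack([box(.155,.063,.016,.019),box(.143,.051,.016,.028)])
pr=r.silhouettes("wrist","praline_2_mid")
# praline inside tray must not be counted as dark
im2=im.copy();im2[140:280,330:410]=200
print("tray",fit(k,im2,tr,tray,[.56,-.235,-np.pi/2]))
print("lid",fit(k,im,ld,box(.153,.061,0,.033),[.384,-.313,-np.pi/2]))
pl=r.silhouettes("wrist","press")[0]["pixels"].copy();im3=im.copy();im3[140:290,300:425]=200;im3[295:]=0;pl[295:]=0
print("press",fit(k,im3,pl,box(.255,.124,0,.016),[.56,-.24,-np.pi/2]))
for u,v in((320,150),(414,142),(412,280),(326,290)): print(onz(k,u,v,.016).round(4))
a=cv2.resize(im[120:380,170:440],None,fx=2.2,fy=2.2,interpolation=2)
sl=[cv2.resize(x.astype(np.uint8)[120:380,170:440],None,fx=2.2,fy=2.2,interpolation=0) for x in(tr,ld)]
for x,c in zip(sl,((0,0,255),(0,200,0))): cv2.drawContours(a,cv2.findContours(x,0,2)[0],-1,c,1)
cv2.imwrite("pics/w1c.png",a)
E
```

```text
Traceback (most recent call last):
IndexError: list index out of range
```

```bash
cat >> h.py <<'E'
def sil(c,t,near=None,n=4):
    """best silhouette (nearest to a pixel if given), retaking the picture if it is missed"""
    for _ in range(n):
        L=r.silhouettes(c,t)
        if near is not None:
            L=[d for d in L if np.hypot(*(np.argwhere(d["pixels"]).mean(0)[::-1]-near))<25]
        if L: return L[0]["pixels"]
        r.snapshot(c)
E
cat > t.py <<'E'
from h import *
k=r.get_calibration("wrist");im=r.snapshot("wrist")
tr=sil("wrist","box_tray",(369,217));ld=sil("wrist","box_lid",(228,280));pl=sil("wrist","press",(378,270))
tray=np.vstack([box(.155,.063,.016,.019),box(.143,.051,.016,.028)])
im2=im.copy();im2[140:280,330:410]=200
print("tray",fit(k,im2,tr,tray,[.56,-.235,-np.pi/2]))
print("lid",fit(k,im,ld,box(.153,.061,0,.033),[.384,-.313,-np.pi/2]))
if pl is not None:
    pl=pl.copy();im3=im.copy();im3[140:290,300:425]=200;im3[295:]=0;pl[295:]=0
    print("press",fit(k,im3,pl,box(.255,.124,0,.016),[.56,-.24,-np.pi/2]))
for u,v in((320,150),(414,142),(412,280),(326,290)): print(onz(k,u,v,.016).round(4))
a=cv2.resize(im[120:380,170:440],None,fx=2.2,fy=2.2,interpolation=2)
for x,c in((tr,(0,0,255)),(ld,(0,200,0))): cv2.drawContours(a,cv2.findContours(cv2.resize(x.astype(np.uint8)[120:380,170:440],None,fx=2.2,fy=2.2,interpolation=0),0,2)[0],-1,c,1)
cv2.imwrite("pics/w1c.png",a)
E
python3 t.py
```

```text
tray (array([ 0.5643, -0.2454, -1.5029]), np.float64(792.5))
lid (array([ 0.3753, -0.3317, -1.7543]), np.float64(248.3))
press (array([ 0.5654, -0.2782, -1.5059]), np.float64(6145.1))
[ 0.5007 -0.1563  0.016 ]
[ 0.617  -0.1466  0.016 ]
[ 0.6283 -0.3306  0.016 ]
[ 0.5099 -0.3457  0.016 ]
```

View pics/w1c.png

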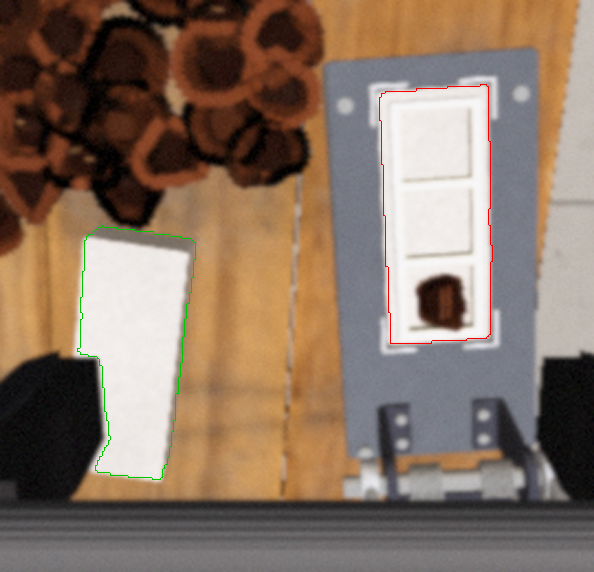

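The crop shows the outlines lying well on the tray (corners (379,93), (489,86), (491,340), (390,343)) and on the visible part of the lid. I solve the poses from those corners as a check.

Run:
```python
from h import *
k=r.get_calibration("wrist")
def P(pts,z):
    Q=np.array([onz(k,170+x/2.2,120+y/2.2,z) for x,y in pts]);return Q
def rep(n,pts,z):
    Q=P(pts,z);print(n,Q[:,:2].round(4).tolist(),"mean",Q.mean(0).round(4)[:2],"sides",[round(float(np.linalg.norm(Q[i]-Q[(i+1)%len(Q)])),4) for i in range(len(Q))])
rep("flange",[(379,93),(489,86),(491,340),(390,343)],.019)
rep("well0",[(401,110),(471,107),(472,179),(404,181)],.028)
rep("well1",[(404,191),(471,185),(472,255),(407,258)],.028)
rep("base",[(327,63),(537,48)],.016)
rep("lidtop",[(86,237),(190,253),(163,479),(98,472)],.033)
rep("pin",[(380,478),(510,484)],.085)
```

```text
flange [[0.5286, -0.171], [0.5907, -0.1671], [0.6012, -0.3213], [0.5386, -0.3234]] mean [ 0.5648 -0.2457] sides [0.0623, 0.1546, 0.0626, 0.1527]
well0 [[0.5404, -0.1797], [0.5795, -0.178], [0.5822, -0.2187], [0.5433, -0.2199]] mean [ 0.5614 -0.1991] sides [0.0391, 0.0408, 0.039, 0.0403]
well1 [[0.5435, -0.2257], [0.5818, -0.2222], [0.5847, -0.264], [0.5464, -0.2659]] mean [ 0.5641 -0.2444] sides [0.0385, 0.0419, 0.0383, 0.0402]
base [[0.499, -0.1546], [0.6171, -0.1464]] mean [ 0.5581 -0.1505] sides [0.1183, 0.1183]
lidtop [[0.3597, -0.2518], [0.4195, -0.2614], [0.3956, -0.4104], [0.3548, -0.4054]] mean [ 0.3824 -0.3323] sides [0.0605, 0.1508, 0.0412, 0.1536]
pin [[0.5288, -0.3776], [0.6018, -0.3814]] mean [ 0.5653 -0.3795] sides [0.0731, 0.0731]
```

Emit:
play_rows --translation '[[0.05, 0.016, 0], [0.05, 0.016, 0], [0.05, 0.016, 0], [0.05, 0.016, 0.02], [0.05, 0.016, 0.02], [0.05, 0.016, 0.03], [0.048, 0.018, 0.027], [0, 0, 0], [0, 0, 0]]' --delta_rot '[[0, 0, -1], [0, 0, -1], [0, 0, -1], [0, 0, -1], [0, 0, 0], [0, 0, 0], [0, 0, 0], [0, 0, 0], [0, 0, 0]]' --grip '[1, 1, 1, 1, 1, 1, 1, 1, 1]'

```text
clock: 5.48
tool_pos: [0.593, 0.1443, 0.2993]
eef_rot: [0.682, 0.731, -0.001, 0.0]
contact_force: [0.2, -0.4, -0.2]
opening: 1.0
finger_force: 0.0
```

```bash
cat > t2.py <<'E'
from h import *
s=r.get_state();print(s["clock"],s["q"].round(2) if hasattr(s["q"],"round") else s["q"],np.round(s["tool_pos"],4))
k=r.get_calibration("wrist");im=r.snapshot("wrist");cv2.imwrite("pics/w2.png",im)
for d in r.silhouettes("wrist","praline_0_mid"):
    m=d["pixels"];c,sz,a=cv2.minAreaRect(np.argwhere(m)[:,::-1].astype(np.float32));print(round(d["confidence"],2),m.sum(),np.round(c,1),np.round(sz,1),onz(k,*c,.014).round(4))
print([(np.round(d["point"],3).tolist(),round(d["confidence"],2)) for d in r.look_for("wrist","praline_0_mid")])
for P in((.608,.11,.014),(.6115,.241,.014)): print(proj(k,P).round(1))
E
python3 t2.py
```

```text
5.475 [-0.02  0.71 -0.54  1.6   0.43  0.94 -0.63] [0.593  0.1443 0.2993]
0.73 765 [327.5 239.8] [27.3 33.2] [0.6088 0.1082 0.014 ]
[([0.606, 0.103, 0.017], 0.79)]
[326.9 238. ]
[341.4 107.2]
```

View pics/w2.png

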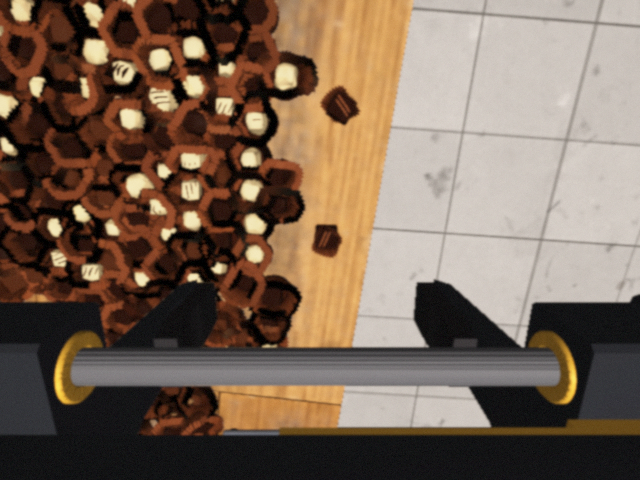

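Praline A is at (327,240) and B at (340,105). The nearest pile pieces are about 55 px to the left of A and about 40 px to the left of B. I descend on A with the fingers partly closed.

Emit:
play_rows --translation '[[-0.0368, 0.0133, 0.045], [0, 0, 0.055], [0, 0, 0.05], [0, 0, 0.045], [0, 0, 0.03], [0, 0, 0], [0, 0, 0]]' --delta_rot '[[0, 0, 0], [0, 0, 0], [0, 0, 0], [0, 0, 0], [0, 0, 0], [0, 0, 0], [0, 0, 0]]' --grip '[0.2, 0.2, 0.2, 0.2, 0.2, 0.2, 0.2]' --squeeze 8

```text
clock: 6.5
tool_pos: [0.6098, 0.1088, 0.076]
eef_rot: [0.683, 0.731, 0.001, 0.001]
contact_force: [0.0, -0.2, 1.6]
opening: 0.599
finger_force: 0.0
```

Run:
```python
from h import *
s=r.get_state();print(s["clock"],np.round(s["tool_pos"],4),R.from_quat(s["eef_rot"]).as_euler("xyz",degrees=True).round(2),s["opening"])
k=r.get_calibration("wrist");im=r.snapshot("wrist");cv2.imwrite("pics/w3.png",im)
print(proj(k,(.6088,.1085,.014)))
for d in r.silhouettes("wrist","praline_0_mid"):
    m=d["pixels"];c,sz,a=cv2.minAreaRect(np.argwhere(m)[:,::-1].astype(np.float32));print(round(d["confidence"],2),m.sum(),np.round(c,1),np.round(sz,1),onz(k,*c,.014).round(4))
```

```text
6.5 [0.6098 0.1088 0.076 ] [ 1.7986e+02 -2.0000e-02  9.3910e+01] 0.5988349838187886
[311.89457811 304.41767535]
0.96 4839 [311.6 304.7] [72.7 82.2] [0.6087 0.1084 0.014 ]
```

Emit:
play_rows --translation '[[0, 0, 0.002], [0, 0, 0], [0, 0, 0], [0, 0, 0], [0, 0, 0], [0, 0, -0.02], [0, 0, -0.03], [0, 0, 0]]' --delta_rot '[[0, 0, 0], [0, 0, 0], [0, 0, 0], [0, 0, 0], [0, 0, 0], [0, 0, 0], [0, 0, 0], [0, 0, 0]]' --grip '[0.2, -1, -1, -1, -1, -1, -1, -1]'

```text
clock: 7.6
tool_pos: [0.6104, 0.1098, 0.1256]
eef_rot: [0.682, 0.731, 0.002, 0.001]
contact_force: [0.9, 0.6, -0.2]
opening: 0.343
finger_force: 8.0
```

Run:
```python
from h import *
s=r.get_state();print(s["clock"],np.round(s["tool_pos"],4),s["opening"]*88,s["finger_force"])
print(local([.5645,-.2456,.15]).round(4),local([.5614,-.1997,.15]).round(4))
```

```text
7.6 [0.6104 0.1098 0.1256] 30.19333683826792 7.999976277351379
[-0.3513 -0.0703 -0.0253] [-0.3053 -0.0702 -0.0252]
```

Emit:
play_rows --translation '[[-0.02, -0.0043, -0.025], [-0.055, -0.011, 0], [-0.055, -0.011, 0], [-0.055, -0.011, 0], [-0.055, -0.011, 0], [-0.055, -0.011, 0], [-0.0375, -0.007, 0], [-0.0185, -0.004, 0], [0, 0, 0], [0, 0, 0]]' --delta_rot '[[0, 0, 0], [0, 0, 0], [0, 0, 0], [0, 0, 0], [0, 0, 0], [0, 0, 0], [0, 0, 0], [0, 0, 0], [0, 0, 0], [0, 0, 0]]' --grip '[-1, -1, -1, -1, -1, -1, -1, -1, -1, -1]'

```text
clock: 8.85
tool_pos: [0.5637, -0.243, 0.1476]
eef_rot: [0.681, 0.732, 0.001, -0.0]
contact_force: [0.8, 0.4, -0.8]
opening: 0.345
finger_force: 8.0
```

Run:
```python
from h import *
s=r.get_state();print(s["clock"],np.round(s["tool_pos"],4),s["opening"]*88,s["finger_force"],local([.5645,-.2455,.095]).round(4))
k=r.get_calibration("wrist");im=r.snapshot("wrist");cv2.imwrite("pics/w4.png",im)
tray=np.vstack([box(.155,.063,.016,.019),box(.143,.051,.016,.028)])
c,sn=np.cos(-1.503),np.sin(-1.503)
for nm,x,y,z in(("front+",-.0775,.0315,.019),("front-",-.0775,-.0315,.019),("w0 f-",-.066,-.02,.028),("w0 f+",-.066,.02,.028),("w0 b-",-.026,-.02,.028),("w0 b+",-.026,.02,.028)):
    p=proj(k,(.5645+c*x-sn*y,-.2455+sn*x+c*y,z));print(nm,p.round(1));cv2.circle(im,tuple(int(v) for v in p),3,(0,0,255),1)
cv2.imwrite("pics/w4m.png",im)
```

```text
8.85 [ 0.5637 -0.243   0.1476] 30.355726348560477 8.000092059373856 [-0.0027  0.0005  0.0526]
front+ [373.  127.6]
front- [259.8 126.9]
w0 f- [279.4 149. ]
w0 f+ [353.3 149.4]
w0 b- [280.9 221. ]
w0 b+ [350.8 221.3]
```

View pics/w4m.png

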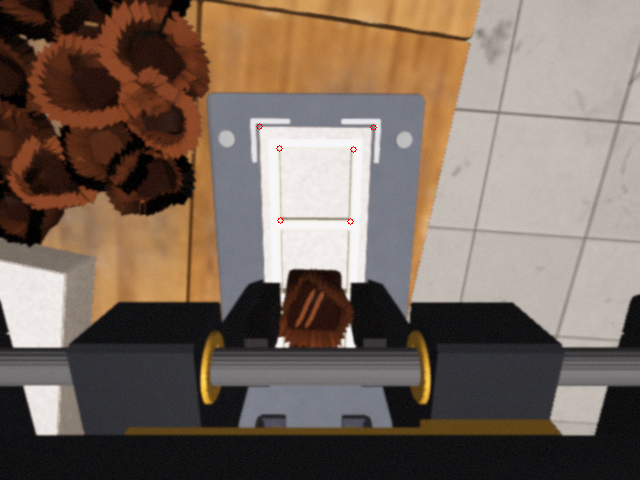

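The red model marks sit on the wells' corners, (279,149) to (351,221), so the tray pose holds to about a millimetre. I lower A into well_1.

Emit:
play_rows --translation '[[-0.0025, 0.0005, 0.02], [0, 0, 0.02], [0, 0, 0.008], [0, 0, 0.004], [0, 0, 0], [0, 0, 0]]' --delta_rot '[[0, 0, 0], [0, 0, 0], [0, 0, 0], [0, 0, 0], [0, 0, 0], [0, 0, 0]]' --grip '[-1, -1, -1, -1, -1, -1]'

```text
clock: 9.65
tool_pos: [0.564, -0.2485, 0.0959]
eef_rot: [0.682, 0.731, 0.0, 0.0]
contact_force: [0.3, 0.3, -0.7]
opening: 0.343
finger_force: 8.0
```

Emit:
play_rows --translation '[[0.0025, 0, 0.001], [0, 0, 0], [0, 0, 0], [0, 0, 0], [0, 0, 0], [0, 0, -0.02], [0, 0, -0.035], [0, 0, 0]]' --delta_rot '[[0, 0, 0], [0, 0, 0], [0, 0, 0], [0, 0, 0], [0, 0, 0], [0, 0, 0], [0, 0, 0], [0, 0, 0]]' --grip '[-1, -1, 0.1, 0.1, 0.1, 0.1, 0.1, 0.1]'

```text
clock: 10.65
tool_pos: [0.5655, -0.2461, 0.1532]
eef_rot: [0.682, 0.731, 0.002, 0.003]
contact_force: [-0.2, 0.1, 0.0]
opening: 0.551
finger_force: 0.0
```

Run:
```python
from h import *
s=r.get_state();print(s["clock"],np.round(s["tool_pos"],4),s["opening"]*88,local([.610,.242,.15]).round(4))
```

```text
10.65 [ 0.5655 -0.2461  0.1532] 48.500370505729904 [0.4839 0.0781 0.0027]
```

Emit:
play_rows --translation '[[0.04, 0.006, 0], [0.06, 0.01, 0], [0.06, 0.01, 0], [0.06, 0.01, 0], [0.06, 0.01, 0], [0.06, 0.01, 0], [0.06, 0.01, 0], [0.06, 0.009, 0], [0.024, 0.003, 0], [0, 0, 0], [0, 0, 0], [0, 0, 0]]' --delta_rot '[[0, 0, 0], [0, 0, 0], [0, 0, 0], [0, 0, 0], [0, 0, 0], [0, 0, 0], [0, 0, 0], [0, 0, 0], [0, 0, 0], [0, 0, -7.5], [0, 0, -7.5], [0, 0, 0]]' --grip '[0.1, 0.1, 0.1, 0.1, 0.1, 0.1, 0.1, 0.1, 0.1, 0.1, 0.1, 0.1]'

```text
clock: 12.15
tool_pos: [0.6078, 0.2407, 0.1491]
eef_rot: [0.582, 0.813, -0.001, 0.0]
contact_force: [0.1, 0.3, -0.4]
opening: 0.548
finger_force: 0.0
```

Run:
```python
from h import *
s=r.get_state();print(s["clock"],np.round(s["tool_pos"],4),R.from_quat(s["eef_rot"]).as_euler("xyz",degrees=True).round(2),s["opening"]*88)
k=r.get_calibration("wrist");im=r.snapshot("wrist");cv2.imwrite("pics/w5.png",im)
print(proj(k,(.61,.242,.014)))
for i in range(2):
  for d in r.silhouettes("wrist","praline_0_mid"):
    m=d["pixels"];c,sz,a=cv2.minAreaRect(np.argwhere(m)[:,::-1].astype(np.float32));P=onz(k,*c,.014);print(round(d["confidence"],2),m.sum(),np.round(c,1),np.round(sz,1),P.round(4),local([*P[:2],.074]).round(4))
  r.snapshot("wrist")
```

```text
12.15 [0.6078 0.2407 0.1491] [-1.7993e+02  6.0000e-02  1.0882e+02] 48.209053236598685
[319.01232955 250.27479307]
```

Run:
```python
from h import *
k=r.get_calibration("wrist");im=cv2.imread("pics/w5.png")
m=((im[...,2]<140)&(im[...,1]<100)).astype(np.uint8);m[300:]=0
n,l,st,ce=cv2.connectedComponentsWithStats(cv2.erode(m,np.ones((3,3))))
for i in range(1,n):
    if st[i,4]>150: print(st[i],ce[i].round(1))
print(im[250,240:400:8].tolist())
for z in(.010,.014,.02):print(onz(k,*[319,250],z))
print([(np.round(d["point"],3).tolist(),round(d["confidence"],2)) for d in r.look_for("wrist","praline_1_mid")])
```

```text
[    0     0   297   299 53166] [133.6 141.2]
[ 292  226   52   49 1678] [318.4 251.9]
[371 282  42  17 548] [389.  291.2]
[[108, 148, 190], [113, 163, 207], [104, 158, 203], [104, 156, 202], [115, 172, 219], [119, 179, 228], [114, 181, 232], [20, 38, 83], [18, 24, 49], [14, 18, 42], [41, 67, 127], [20, 33, 76], [16, 25, 53], [42, 66, 101], [109, 181, 230], [106, 175, 230], [101, 171, 225], [98, 168, 220], [104, 171, 224], [98, 168, 222]]
[0.6105203 0.2422376 0.01     ]
[0.61005302 0.24346235 0.014     ]
[0.60935209 0.24529948 0.02      ]
[]
```

Emit:
play_rows --translation '[[0.0005, 0.0025, 0.025], [0, 0, 0.03], [0, 0, 0.02], [0, 0, 0], [0, 0, 0]]' --delta_rot '[[0, 0, 0], [0, 0, 0], [0, 0, 0], [0, 0, 0], [0, 0, 0]]' --grip '[0.1, 0.1, 0.1, 0.1, 0.1]'

```text
clock: 13.08
tool_pos: [0.6103, 0.2441, 0.0748]
eef_rot: [0.581, 0.814, 0.0, 0.0]
contact_force: [-0.5, 1.2, -0.5]
opening: 0.554
finger_force: 0.0
```

Emit:
play_rows --translation '[[-0.001, 0, 0.001], [0, 0, 0], [0, 0, 0], [0, 0, 0], [0, 0, -0.02], [0, 0, -0.055], [0, 0, 0], [0, 0, 0], [0, 0, 0]]' --delta_rot '[[0, 0, 0], [0, 0, 0], [0, 0, 0], [0, 0, 0], [0, 0, 0], [0, 0, 0], [0, 0, 7.5], [0, 0, 7.5], [0, 0, 0]]' --grip '[-1, -1, -1, -1, -1, -1, -1, -1, -1]'

```text
clock: 14.2
tool_pos: [0.6103, 0.2431, 0.1496]
eef_rot: [0.681, 0.732, 0.0, 0.0]
contact_force: [1.1, 0.1, -0.3]
opening: 0.345
finger_force: 8.0
```

Run:
```python
from h import *
s=r.get_state();print(s["clock"],np.round(s["tool_pos"],4),s["opening"]*88,R.from_quat(s["eef_rot"]).as_euler("xyz",degrees=True).round(2))
c,sn=np.cos(-1.503),np.sin(-1.503);W=np.array([.5645-c*.046,-.2455-sn*.046,.15]);print(W,local(W).round(4))
```

```text
14.2 [0.6103 0.2431 0.1496] 30.400841454360474 [ 1.7994e+02 -1.0000e-02  9.4080e+01]
[ 0.56138376 -0.19960568  0.15      ] [-0.4381 -0.0803 -0.0006]
```

Emit:
play_rows --translation '[[-0.03, -0.006, 0], [-0.06, -0.011, 0], [-0.06, -0.011, 0], [-0.06, -0.011, 0], [-0.06, -0.011, 0], [-0.06, -0.011, 0], [-0.06, -0.011, 0], [-0.03, -0.005, 0], [-0.018, -0.0033, 0], [0, 0, 0], [0, 0, 0]]' --delta_rot '[[0, 0, 0], [0, 0, 0], [0, 0, 0], [0, 0, 0], [0, 0, 0], [0, 0, 0], [0, 0, 0], [0, 0, 0], [0, 0, 0], [0, 0, 0], [0, 0, 0]]' --grip '[-1, -1, -1, -1, -1, -1, -1, -1, -1, -1, -1]'

```text
clock: 15.58
tool_pos: [0.5612, -0.1973, 0.1487]
eef_rot: [0.681, 0.732, 0.001, -0.0]
contact_force: [-0.5, 1.0, -0.1]
opening: 0.347
finger_force: 8.0
```

Run:
```python
from h import *
s=r.get_state();print(s["clock"],np.round(s["tool_pos"],4),s["opening"]*88,local([.5614,-.1996,.095]).round(4))
```

```text
15.575 [ 0.5612 -0.1973  0.1487] 30.561791497558353 [-0.0024  0.      0.0537]
```

Emit:
play_rows --translation '[[0, 0, 0.02], [0, 0, 0.02], [0, 0, 0.008], [0, 0, 0.003], [0, 0, 0], [0, 0, 0]]' --delta_rot '[[0, 0, 0], [0, 0, 0], [0, 0, 0], [0, 0, 0], [0, 0, 0], [0, 0, 0]]' --grip '[-1, -1, -1, -1, -1, -1]'

```text
clock: 16.32
tool_pos: [0.5609, -0.1998, 0.098]
eef_rot: [0.682, 0.731, 0.0, 0.0]
contact_force: [-0.1, 0.0, 0.0]
opening: 0.347
finger_force: 8.0
```

Emit:
play_rows --translation '[[0, 0, 0.003], [0, 0, 0], [0, 0, 0], [0, 0, 0], [0, 0, 0], [0, 0, -0.02], [0, 0, -0.06], [0, -0.06, -0.06], [0, -0.06, -0.06], [-0.06, -0.06, 0], [-0.04, 0, 0], [0, 0, 0], [0, 0, 0]]' --delta_rot '[[0, 0, 0], [0, 0, 0], [0, 0, 0], [0, 0, 0], [0, 0, 0], [0, 0, 0], [0, 0, 0], [0, 0, 7], [0, 0, 10], [0, 0, 0], [0, 0, 0], [0, 0, 0], [0, 0, 0]]' --grip '[-1, -1, 0.1, 0.1, 0.1, 0.1, 0.1, 1, 1, 1, 1, 1, 1]'

```text
clock: 17.95
tool_pos: [0.4108, -0.272, 0.2637]
eef_rot: [0.783, 0.623, 0.001, 0.001]
contact_force: [0.4, 0.4, 0.5]
opening: 0.997
finger_force: 0.0
```

Run:
```python
from h import *
s=r.get_state();print(s["clock"],np.round(s["tool_pos"],4),R.from_quat(s["eef_rot"]).as_euler("xyz",degrees=True).round(2))
k=r.get_calibration("wrist");im=r.snapshot("wrist")
ld=sil("wrist","box_lid",proj(k,(.3765,-.3313,.02)));
if ld is not None:
    x,f=fit(k,im,ld,box(.153,.061,0,.033),[.3765,-.3313,-1.738]);print("lid",x,f,ld.sum())
    cv2.drawContours(im,cv2.findContours(ld.astype(np.uint8),0,2)[0],-1,(0,255,0),1)
else: x=[.3765,-.3313,-1.738]
c,sn=np.cos(x[2]),np.sin(x[2])
for a in(1,-1):
  for b in(1,-1):
    p=proj(k,(x[0]+c*a*.0765-sn*b*.0305,x[1]+sn*a*.0765+c*b*.0305,.033));cv2.circle(im,tuple(int(v) for v in p),2,(0,0,255),-1)
cv2.imwrite("pics/w6.png",im)
```

```text
17.95 [ 0.4108 -0.272   0.2637] [ 1.7991e+02 -2.0000e-02  7.7010e+01]
lid [ 0.3758 -0.3325 -1.7299] 310.7 9626
```

View pics/w6.png

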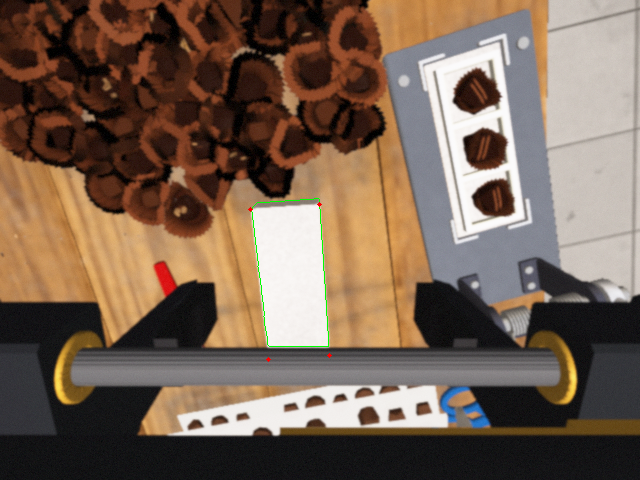

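All three pralines stand in their wells, at (476,92), (485,150) and (492,198). The fitted red corners lie on the lid's edges from (251,209) to (329,355). I go down over the lid's middle.

Emit:
play_rows --translation '[[0, 0, 0], [-0.033, -0.0125, 0.03], [-0.032, -0.0125, 0.03], [0, 0, 0.04], [0, 0, 0.04], [0, 0, 0.02], [0, 0, 0], [0, 0, 0]]' --delta_rot '[[0, 0, -3.9], [0, 0, 0], [0, 0, 0], [0, 0, 0], [0, 0, 0], [0, 0, 0], [0, 0, 0], [0, 0, 0]]' --grip '[1, 1, 1, 1, 1, 1, 1, 1]'

```text
clock: 19.05
tool_pos: [0.3762, -0.3324, 0.1036]
eef_rot: [0.761, 0.649, 0.0, 0.0]
contact_force: [0.2, -0.2, 0.4]
opening: 1.001
finger_force: 0.0
```

Run:
```python
from h import *
s=r.get_state();print(s["clock"],np.round(s["tool_pos"],4),R.from_quat(s["eef_rot"]).as_euler("xyz",degrees=True).round(2),local([.376,-.3325,.077]).round(4))
```

```text
19.05 [ 0.3762 -0.3324  0.1036] [1.7993e+02 1.0000e-02 8.0950e+01] [-0.0002 -0.0002  0.0266]
```

Emit:
play_rows --translation '[[0, 0, 0.026], [0, 0, 0], [0, 0, 0], [0, 0, 0], [0, 0, 0], [0, 0, 0], [0, 0, -0.02], [0, 0, -0.05], [0, 0, -0.05], [0, 0, 0], [0, 0, 0]]' --delta_rot '[[0, 0, 0], [0, 0, 0], [0, 0, 0], [0, 0, 0], [0, 0, 0], [0, 0, 0], [0, 0, 0], [0, 0, 0], [0, 0, 0], [0, 0, 0], [0, 0, 0]]' --grip '[1, 1, -1, -1, -1, -1, -1, -1, -1, -1, -1]' --squeeze 10

```text
clock: 20.42
tool_pos: [0.3747, -0.3329, 0.1964]
eef_rot: [0.761, 0.648, -0.0, -0.0]
contact_force: [-0.1, -0.3, -0.6]
opening: 0.689
finger_force: 10.0
```

Run:
```python
from h import *
s=r.get_state();print(s["clock"],np.round(s["tool_pos"],4),R.from_quat(s["eef_rot"]).as_euler("xyz",degrees=True).round(2),s["opening"]*88,s["finger_force"])
k=r.get_calibration("wrist");im=r.snapshot("wrist");cv2.imwrite("pics/w7.png",im)
ld=sil("wrist","box_lid")
# lid rim plane relative to tool: assume 0.077-z_grasp
z0=s["tool_pos"][2]-.077
if ld is not None: print(ld.sum(),np.argwhere(ld).mean(0)[::-1],fit(k,im,ld,box(.153,.061,z0,z0+.033),[.376,-.3325,-1.73]))
```

```text
20.425 [ 0.3747 -0.3329  0.1964] [-179.95    0.     80.85] 60.66941906932345 9.99999906605808
44633 [315.14737974 250.99265118] (array([ 0.3753, -0.3326, -1.7289]), np.float64(4289.5))
```

Emit:
play_rows --translation '[[0, 0, 0], [0, 0, 0], [0.02, 0.05, 0], [0.02, 0.055, 0], [0.02, 0.05, 0], [0.0143, 0.0403, 0], [0, 0, 0], [0, 0, 0], [0, 0, 0]]' --delta_rot '[[0, 0, -6.5], [0, 0, -6.5], [0, 0, 0], [0, 0, 0], [0, 0, 0], [0, 0, 0], [0, 0, 0], [0, 0, 0], [0, 0, 0]]' --grip '[-1, -1, -1, -1, -1, -1, -1, -1, -1]'

```text
clock: 21.65
tool_pos: [0.5635, -0.2466, 0.196]
eef_rot: [0.683, 0.73, -0.001, -0.001]
contact_force: [-0.1, -0.1, 0.1]
opening: 0.695
finger_force: 10.0
```

Run:
```python
from h import *
s=r.get_state();print(s["clock"],np.round(s["tool_pos"],4),R.from_quat(s["eef_rot"]).as_euler("xyz",degrees=True).round(2),local([.5645,-.2455,.096]).round(4))
k=r.get_calibration("wrist");im=r.snapshot("wrist");cv2.imwrite("pics/w8.png",im)
z0=s["tool_pos"][2]-.077
ld=sil("wrist","box_lid")
if ld is not None: print(ld.sum(),fit(k,im,ld,box(.153,.061,z0,z0+.033),[.5645,-.2455,-1.503]))
```

```text
21.65 [ 0.5635 -0.2466  0.196 ] [-1.7984e+02  3.0000e-02  9.3800e+01] [0.0011 0.0014 0.1   ]
44338 (array([ 0.5639, -0.2463, -1.5038]), np.float64(3978.7))
```

Emit:
play_rows --translation '[[0.0006, 0.0008, 0.035], [0, 0, 0.035], [0, 0, 0.015], [0, 0, 0], [0, 0, 0]]' --delta_rot '[[0, 0, 0], [0, 0, 0], [0, 0, 0], [0, 0, 0], [0, 0, 0]]' --grip '[-1, -1, -1, -1, -1]'

```text
clock: 22.38
tool_pos: [0.5667, -0.245, 0.1131]
eef_rot: [0.683, 0.731, 0.001, 0.001]
contact_force: [-0.2, 0.2, 0.2]
opening: 0.693
finger_force: 10.0
```

Run:
```python
from h import *
s=r.get_state();print(s["clock"],np.round(s["tool_pos"],4),R.from_quat(s["eef_rot"]).as_euler("xyz",degrees=True).round(2),local([.5645,-.2455,.096]).round(4),s["contact_force"])
```

```text
22.375 [ 0.5667 -0.245   0.1131] [1.7988e+02 4.0000e-02 9.3870e+01] [-0.0004 -0.0022  0.0171] [-0.23385106  0.16065123  0.15128343]
```

Emit:
play_rows --translation '[[-0.0004, -0.002, 0.004], [0, 0, 0.004], [0, 0, 0.003], [0, 0, 0.003], [0, 0, 0], [0, 0, 0]]' --delta_rot '[[0, 0, 0], [0, 0, 0], [0, 0, 0], [0, 0, 0], [0, 0, 0], [0, 0, 0]]' --grip '[-1, -1, -1, -1, -1, -1]'

```text
clock: 23.12
tool_pos: [0.564, -0.2453, 0.0979]
eef_rot: [0.683, 0.731, 0.0, 0.0]
contact_force: [0.3, -0.8, 0.3]
opening: 0.692
finger_force: 10.0
```

Emit:
play_rows --translation '[[0, 0, 0.0015], [0, 0, 0.0015], [0, 0, 0.001], [0, 0, 0], [0, 0, 0]]' --delta_rot '[[0, 0, 0], [0, 0, 0], [0, 0, 0], [0, 0, 0], [0, 0, 0]]' --grip '[-1, -1, -1, -1, -1]'

```text
clock: 23.75
tool_pos: [0.5641, -0.2454, 0.0955]
eef_rot: [0.683, 0.731, -0.0, 0.001]
contact_force: [-2.4, 0.3, 12.1]
opening: 0.691
finger_force: 10.0
```

The force of 12 N at rim height z = 0.0185 says the lid is on the flange. I release, rise and check.

Emit:
play_rows --translation '[[0, 0, 0], [0, 0, 0], [0, 0, 0], [0, 0, -0.02], [0, 0, -0.06], [0, 0, -0.06], [0, 0, -0.06], [0.03, 0, -0.05], [0, 0, 0], [0, 0, 0]]' --delta_rot '[[0, 0, 0], [0, 0, 0], [0, 0, 0], [0, 0, 0], [0, 0, 0], [0, 0, 0], [0, 0, 0], [0, 0, 0], [0, 0, 0], [0, 0, 0]]' --grip '[1, 1, 1, 1, 1, 1, 1, 1, 1, 1]'

```text
clock: 25.0
tool_pos: [0.5613, -0.2159, 0.3441]
eef_rot: [0.683, 0.731, -0.001, 0.0]
contact_force: [-0.5, -0.5, -0.6]
opening: 0.999
finger_force: 0.0
```

Run:
```python
from h import *
s=r.get_state();print(s["clock"],np.round(s["tool_pos"],4),s["q"])
k=r.get_calibration("wrist");im=r.snapshot("wrist")
c,sn=np.cos(-1.503),np.sin(-1.503)
def dots(zs,col):
  for z,h,w in zs:
    for a in(1,-1):
      for b in(1,-1):
        p=proj(k,(.5645+c*a*h-sn*b*w,-.2455+sn*a*h+c*b*w,z));cv2.circle(im,tuple(int(round(v)) for v in p),1,col,-1)
ld=sil("wrist","box_lid",proj(k,(.5645,-.2455,.05)))
if ld is not None:
  for z0 in(.019,.026): print(z0,fit(k,im,ld,box(.153,.061,z0,z0+.033),[.5645,-.2455,-1.503]),ld.sum())
dots([(.052,.0765,.0305)],(0,0,255));dots([(.019,.0775,.0315)],(255,0,0))
H=np.array([.5737,-.3785]);ux=np.array([c,sn])
for th in(1.745,):
  B=[*(H-.25*np.cos(th)*ux),.085+.25*np.sin(th)];print("bar",B,proj(k,B))
cv2.imwrite("pics/w9.png",cv2.resize(im[100:420,180:500],None,fx=1.8,fy=1.8,interpolation=2))
im=r.snapshot("scene");cv2.imwrite("pics/s9.png",im)
ks=r.get_calibration("scene")
g=[proj(ks,P) for P in([*(H+.04335*ux),.331],[*H,.085])];print(g)
for t in("press_handle","press_pad"):
  for d in r.silhouettes("scene",t): print(t,round(d["confidence"],2),np.argwhere(d["pixels"]).min(0),np.argwhere(d["pixels"]).max(0))
for p in g: cv2.circle(im,tuple(int(round(v)) for v in p),1,(0,0,255),-1)
cv2.imwrite("pics/s9c.png",cv2.resize(im[30:230,270:420],None,fx=3.,fy=3.,interpolation=2))
a=cv2.imread("pics/w9.png");b=cv2.imread("pics/s9c.png");o=np.zeros((600,800,3),np.uint8);a=cv2.resize(a,(350,350));o[:350,:350]=a;o[:600,350:800]=b;cv2.imwrite("pics/v9.png",o)
```

```text
25.0 [ 0.5613 -0.2159  0.3441] [ 0.66356257  0.67705468 -0.67703337  1.57446256  0.4687299   1.05811574
 -0.07197104]
0.019 (array([ 0.5648, -0.2451, -1.5022]), np.float64(375.0)) 7917
0.026 (array([ 0.5649, -0.2446, -1.5088]), np.float64(659.1)) 7917
bar [np.float64(0.5766354313382308), np.float64(-0.4217314357237355), np.float64(0.33121621841000454)] [317.35028422 755.64021847]
[array([347.28453556,  55.41474945]), array([338.68024665, 135.80386532])]
press_handle 0.63 [ 51 322] [143 367]
press_pad 0.46 [ 86 330] [118 346]
```

View pics/v9.png

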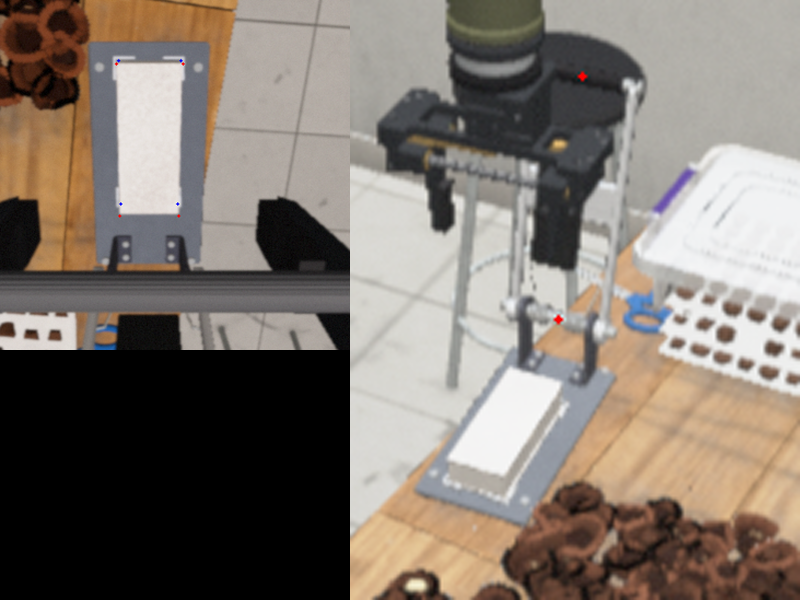

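The lid is seated: the fit with the rim at 0.019 is clearly the better one, and the marks lie on the lid's corners. In the scene view the predicted bar (582,76) and pin (558,320) lie midway between the arms. Next I go up, turn and tilt to straddle the handle.

Emit:
play_rows --translation '[[0, 0, -0.02], [0, 0, -0.03], [0, 0, -0.03], [0, 0, -0.025], [0, 0, 0], [0, 0, 0], [0, 0, 0], [0, 0, 0], [0, 0, 0], [0, 0, 0], [0, 0, 0], [0, 0, 0]]' --delta_rot '[[0, 0, 10], [0, 0, 10], [0, 0, 10], [0, 0, 10], [0, 0, 10], [0, 0, 10], [0, 0, 10], [0, 0, 10], [0, 0, 10], [-7.5, 0, 0], [-7.5, 0, 0], [0, 0, 0]]' --grip '[1, 1, 1, 1, 1, 1, 1, 1, 1, 1, 1, 1]'

```text
clock: 26.75
tool_pos: [0.5621, -0.2129, 0.448]
eef_rot: [0.991, 0.036, 0.004, 0.129]
contact_force: [0.0, 0.2, 0.4]
opening: 0.999
finger_force: 0.0
```

```bash
cat >> h.py <<'E'
H=np.array([.5737,-.3785]);ux=np.array([np.cos(-1.503),np.sin(-1.503)])
def bar(th): return np.array([*(H-.25*np.cos(th)*ux),.085+.25*np.sin(th)])
E
python3 - <<'E'
from h import *
s=r.get_state();T=R.from_quat(s["eef_rot"]);print(s["clock"],np.round(s["tool_pos"],4),np.round(s["q"],2));print(T.as_matrix().round(3))
B=bar(1.745);print(local(B)-[0,0,.052])
E
```

```text
26.75 [ 0.5621 -0.2129  0.448 ] [ 0.29  0.49 -0.19  1.51  0.38  1.13 -1.54]
[[ 0.997  0.07   0.017]
 [ 0.072 -0.964 -0.256]
 [-0.002  0.257 -0.966]]
[-0.00041374  0.17236067  0.11465866]
```

Emit:
play_rows --translation '[[0, 0.045, 0], [0, 0.05, 0], [0, 0.05, 0], [0, 0.027, 0.02], [0, 0, 0.03], [0, 0, 0.03], [0, 0, 0], [0, 0, 0]]' --delta_rot '[[0, 0, 0], [0, 0, 0], [0, 0, 0], [0, 0, 0], [0, 0, 0], [0, 0, 0], [0, 0, 0], [0, 0, 0]]' --grip '[1, 1, 1, 1, 1, 1, 1, 1]'

```text
clock: 27.75
tool_pos: [0.5747, -0.4024, 0.4171]
eef_rot: [0.991, 0.033, 0.005, 0.13]
contact_force: [-0.6, -0.8, -0.0]
opening: 0.998
finger_force: 0.0
```

Run:
```python
from h import *
s=r.get_state();print(s["clock"],np.round(s["tool_pos"],4),np.round(s["q"],2),s["contact_force"]);print((local(bar(1.745))-[0,0,.052]).round(4))
```

```text
27.75 [ 0.5747 -0.4024  0.4171] [ 0.55  0.65 -0.17  1.3   0.38  1.11 -1.24] [-0.5628682  -0.82309101 -0.03143699]
[ 0.0005 -0.0035  0.036 ]
```

Emit:
play_rows --translation '[[0, -0.003, 0.02], [0, 0, 0.015], [0, 0, 0], [0, 0, 0], [0, 0, 0], [0, 0, 0], [0, 0, 0], [0, 0, 0], [0, 0, 0]]' --delta_rot '[[0, 0, 0], [0, 0, 0], [0, 0, 0], [0, 0, 0], [0, 0, 0], [0, 0, 0], [0, 0, 0], [0, 0, 0], [0, 0, 0]]' --grip '[1, 1, 1, -1, -1, -1, -1, -1, -1]' --squeeze 25

```text
clock: 28.88
tool_pos: [0.5749, -0.408, 0.3815]
eef_rot: [0.991, 0.034, 0.004, 0.13]
contact_force: [-0.1, -0.2, 0.4]
opening: 0.35
finger_force: 0.0
```

Run:
```python
from h import *
s=r.get_state();print(s["clock"],np.round(s["tool_pos"],4),s["opening"]*88,s["finger_force"],np.round(s["contact_force"],2));L=local(bar(1.745));print((L).round(4))
T=R.from_quat(s["eef_rot"]);L=np.array([0,0,.052])
off=T.apply(L)
p0=s["tool_pos"]
q=T.inv()
th=np.linspace(1.745,0,16);P=np.array([bar(t) for t in th])
D=q.apply(np.diff(P,axis=0));print(D.round(3).tolist())
```

```text
28.875 [ 0.5749 -0.408   0.3815] 30.82855922125914 0.0 [-0.08 -0.19  0.36]
[0.0008 0.0003 0.0522]
[[-0.0, -0.027, -0.011], [-0.0, -0.028, -0.008], [-0.0, -0.029, -0.004], [-0.0, -0.029, -0.001], [-0.0, -0.029, 0.003], [-0.0, -0.028, 0.006], [-0.0, -0.028, 0.009], [-0.0, -0.026, 0.012], [-0.0, -0.025, 0.015], [-0.0, -0.023, 0.018], [-0.0, -0.021, 0.021], [-0.0, -0.018, 0.023], [-0.0, -0.015, 0.025], [-0.0, -0.012, 0.026], [-0.0, -0.009, 0.028]]
```

Emit:
play_rows --translation '[[0, 0, 0], [0, 0, 0], [0, 0, 0], [0, 0, 0]]' --delta_rot '[[0, 0, 0], [0, 0, 0], [0, 0, 0], [0, 0, 0]]' --grip '[-1, -1, -1, -1]'

```text
clock: 29.38
tool_pos: [0.575, -0.4082, 0.3816]
eef_rot: [0.991, 0.033, 0.005, 0.131]
contact_force: [-0.2, -1.1, 0.4]
opening: 0.174
finger_force: 25.0
```

Emit:
play_rows --translation '[[0, -0.014, -0.005], [0, -0.013, -0.006], [0, -0.028, -0.008], [0, -0.029, -0.004], [0, -0.029, -0.001], [0, -0.029, 0.003], [0, -0.028, 0.006], [0, 0, 0], [0, 0, 0]]' --delta_rot '[[0, 0, 0], [0, 0, 0], [0, 0, 0], [0, 0, 0], [0, 0, 0], [0, 0, 0], [0, 0, 0], [0, 0, 0], [0, 0, 0]]' --grip '[-1, -1, -1, -1, -1, -1, -1, -1, -1]'

```text
clock: 30.5
tool_pos: [0.5639, -0.2391, 0.3534]
eef_rot: [0.991, 0.034, 0.005, 0.13]
contact_force: [-1.2, 3.8, 7.6]
opening: 0.173
finger_force: 25.0
```

```bash
cat > arc.py <<'E'
from h import *
import sys
s=r.get_state();T=R.from_quat(s["eef_rot"]);B=np.array(s["tool_pos"])+T.apply([0,0,.052])
d=-(B[:2]-H)@ux;h=B[2]-.085;th=np.arctan2(h,d);print(s["clock"],"th",th,"rad",np.hypot(d,h),"side",np.cross(ux,B[:2]-H),s["opening"]*88,np.round(s["contact_force"],1),np.round(s["q"],2))
print(T.as_matrix().round(3).tolist())
t=np.linspace(th,float(sys.argv[1]),int(sys.argv[2])+1);P=np.array([B]+[bar(x) for x in t[1:]])
print(T.inv().apply(np.diff(P,axis=0)).round(4).tolist())
E
python3 arc.py 0 9
```

```text
30.5 th 1.0459903815870328 rad 0.252043100044213 side -0.00029635534421528983 15.214634821842942 [-1.2  3.8  7.6] [ 0.3   0.58 -0.14  1.64  0.43  0.9  -1.58]
[[0.998, 0.066, 0.019], [0.069, -0.964, -0.257], [0.001, 0.258, -0.966]]
[[0.0003, -0.027, 0.0112], [-0.0, -0.0263, 0.0123], [-0.0, -0.0247, 0.0153], [-0.0, -0.0227, 0.018], [-0.0, -0.0205, 0.0206], [-0.0, -0.018, 0.0228], [-0.0, -0.0152, 0.0247], [-0.0, -0.0122, 0.0263], [-0.0, -0.0091, 0.0276]]arc.py:4: DeprecationWarning: Arrays of 2-dimensional vectors are deprecated. Use arrays of 3-dimensional vectors instead. (deprecated in NumPy 2.0)
  d=-(B[:2]-H)@ux;h=B[2]-.085;th=np.arctan2(h,d);print(s["clock"],"th",th,"rad",np.hypot(d,h),"side",np.cross(ux,B[:2]-H),s["opening"]*88,np.round(s["contact_force"],1),np.round(s["q"],2))
```

Emit:
play_rows --translation '[[0, -0.027, 0.011], [0, -0.026, 0.0125], [0, -0.025, 0.015], [0, -0.0225, 0.018], [0, -0.0205, 0.0205], [0, -0.018, 0.023], [0, 0, 0], [0, 0, 0]]' --delta_rot '[[0, 0, 0], [0, 0, 0], [0, 0, 0], [0, 0, 0], [0, 0, 0], [0, 0, 0], [0, 0, 0], [0, 0, 0]]' --grip '[-1, -1, -1, -1, -1, -1, -1, -1]'

```text
clock: 31.5
tool_pos: [0.5568, -0.1323, 0.2201]
eef_rot: [0.991, 0.033, 0.005, 0.13]
contact_force: [0.9, 0.7, 2.0]
opening: 0.172
finger_force: 25.0
```

```bash
python3 -W ignore arc.py 0 4
```

```text
31.5 th 0.34903739031686126 rad 0.24824535357718155 side -0.00010131643903632179 15.155452221017256 [0.9 0.7 2. ] [ 0.06  0.73 -0.05  1.87  0.54  0.59 -1.94]
[[0.998, 0.065, 0.019], [0.067, -0.964, -0.258], [0.001, 0.259, -0.966]]
[[0.0001, -0.0132, 0.0174], [-0.0, -0.0101, 0.0193], [-0.0, -0.0083, 0.0201], [-0.0, -0.0066, 0.0208]]
```

Emit:
play_rows --translation '[[0, -0.013, 0.0175], [0, -0.01, 0.0195], [0, -0.0085, 0.02], [0, -0.0055, 0.017], [0, 0, 0], [0, 0, 0]]' --delta_rot '[[0, 0, 0], [0, 0, 0], [0, 0, 0], [0, 0, 0], [0, 0, 0], [0, 0, 0]]' --grip '[-1, -1, -1, -1, -1, -1]'

```text
clock: 32.25
tool_pos: [0.5558, -0.1172, 0.14]
eef_rot: [0.991, 0.032, 0.005, 0.131]
contact_force: [1.1, -0.8, 6.3]
opening: 0.173
finger_force: 25.1
```

```bash
python3 -W ignore arc.py 0 1
```

```text
32.25 th 0.01915070322955303 rad 0.24843267439630143 side -0.00013533446119948916 15.26178898525399 [ 1.1 -0.8  6.3] [-0.02  0.86  0.04  1.92  0.61  0.41 -2.07]
[[0.998, 0.063, 0.019], [0.066, -0.963, -0.26], [0.002, 0.261, -0.965]]
[[0.0001, -0.0028, 0.0042]]
```

Emit:
play_rows --translation '[[0, -0.0005, 0.0025], [0, -0.0005, 0.0025], [0, 0, 0], [0, 0, 0]]' --delta_rot '[[0, 0, 0], [0, 0, 0], [0, 0, 0], [0, 0, 0]]' --grip '[-1, -1, -1, -1]'

```text
clock: 32.75
tool_pos: [0.5557, -0.1171, 0.1353]
eef_rot: [0.991, 0.033, 0.005, 0.131]
contact_force: [0.6, 0.7, 8.9]
opening: 0.167
finger_force: 25.1
```

```bash
python3 -W ignore arc.py 0 1
python3 - <<'E'
from h import *
for c in("scene","side"):
    im=r.snapshot(c);k=r.get_calibration(c)
    uy=np.array([-ux[1],ux[0]])
    for a,rr in((0,.25),(.05,.25),(-.05,.25),(.05,.125),(-.05,.125),(.05,0),(-.05,0)):
        P=[*(H-rr*ux+a*uy),.085];p=proj(k,P);cv2.circle(im,tuple(int(round(v)) for v in p),1,(0,0,255),-1)
    q=proj(k,(.56,-.25,.06)).astype(int);q=np.clip(q,[66,100],[640-67,480-100])
    cv2.imwrite(f"pics/f_{c}.png",cv2.resize(im[q[1]-100:q[1]+100,q[0]-66:q[0]+67],None,fx=3,fy=3,interpolation=2))
o=np.hstack([cv2.imread("pics/f_scene.png"),cv2.imread("pics/f_side.png")]);cv2.imwrite("pics/f.png",o);print(o.shape)
E
```

```text
32.75 th 0.0005050765800841379 rad 0.2484643977684078 side -0.0001223406619038428 14.724930621504873 [0.6 0.7 8.9] [-0.02  0.87  0.05  1.92  0.62  0.4  -2.07]
[[0.998, 0.063, 0.019], [0.066, -0.963, -0.26], [0.002, 0.26, -0.966]]
[[0.0001, -0.0015, -0.0003]]
(600, 798, 3)
```

View pics/f.png

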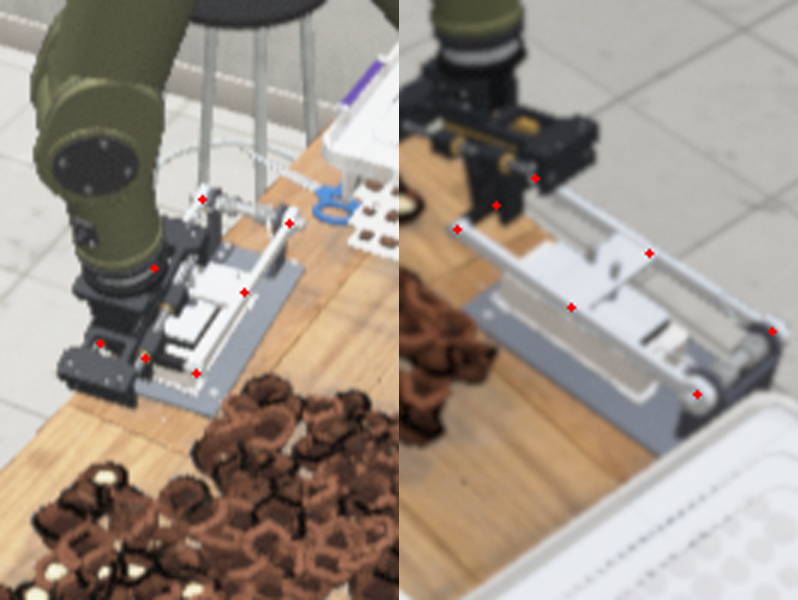

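Both views show the arms along the level marks, side-view ends (457,229) and (697,394), with the pad on the lid. The force reads a bit low, so I average it and measure the near arm's edge before the final trim.

Run:
```python
from h import *
F=[];Z=[];O=[]
for i in range(8):
    r.snapshot("side");s=r.get_state();F.append(s["contact_force"]);Z.append(s["tool_pos"][2]);O.append(s["opening"]*88)
print(np.mean(F,0).round(2),np.std(F,0).round(2),np.mean(Z),np.mean(O),s["clock"])
```

```text
[-0.34  1.18  8.99] [0.53 0.31 0.42] 0.13536013437043998 15.18968216241441 33.25
```

Emit:
play_rows --translation '[[0, -0.0004, 0.0015], [0, 0, 0], [0, 0, 0], [0, 0, 0], [0, 0, 0]]' --delta_rot '[[0, 0, 0], [0, 0, 0], [0, 0, 0], [0, 0, 0], [0, 0, 0]]' --grip '[-1, -1, -1, -1, -1]'

```text
clock: 33.88
tool_pos: [0.5558, -0.1171, 0.1339]
eef_rot: [0.991, 0.033, 0.005, 0.131]
contact_force: [-0.7, 1.5, 9.3]
opening: 0.171
finger_force: 25.1
```

Run:
```python
from h import *
F=[];Z=[]
for i in range(6):
    im=r.snapshot("side");s=r.get_state();F.append(s["contact_force"]);Z.append(s["tool_pos"][2])
print(np.mean(F,0).round(2),np.mean(Z),s["clock"])
# near arm upper outline vs its prediction in the side view
k=r.get_calibration("side");uy=np.array([-ux[1],ux[0]])
g=cv2.cvtColor(im,cv2.COLOR_BGR2GRAY).astype(float)
for a in(-.05,.05):
  for rr in(.05,.10,.15,.20):
    p=np.array([proj(k,[*(H-rr*ux+a*uy),z]) for z in(.085,.095)]);n=(p[1]-p[0])/np.linalg.norm(p[1]-p[0])
    prof=[int(g[int(round(q[1])),int(round(q[0]))]) for q in (p[0]+n*t for t in range(-8,9))];print(a,rr,"px/mm",round(np.linalg.norm(p[1]-p[0])/10,2),prof)
```

```text
[-0.28  1.45  9.22] 0.13386310212316768 34.175
-0.05 0.05 px/mm 0.3 [150, 150, 148, 145, 147, 149, 149, 160, 182, 209, 222, 221, 207, 168, 153, 102, 104]
-0.05 0.1 px/mm 0.3 [155, 153, 152, 149, 148, 148, 148, 151, 183, 208, 219, 221, 223, 226, 221, 205, 186]
-0.05 0.15 px/mm 0.3 [153, 153, 153, 150, 150, 152, 151, 152, 183, 209, 223, 225, 225, 226, 226, 226, 227]
-0.05 0.2 px/mm 0.29 [135, 139, 142, 142, 144, 144, 149, 160, 182, 208, 206, 181, 154, 154, 144, 151, 161]
0.05 0.05 px/mm 0.3 [190, 189, 188, 179, 162, 150, 161, 175, 188, 195, 197, 191, 188, 188, 188, 188, 188]
0.05 0.1 px/mm 0.3 [185, 186, 187, 185, 176, 163, 153, 150, 172, 198, 211, 202, 178, 179, 184, 186, 184]
0.05 0.15 px/mm 0.3 [213, 222, 226, 226, 226, 225, 224, 221, 214, 210, 217, 216, 194, 186, 185, 184, 184]
0.05 0.2 px/mm 0.29 [179, 183, 184, 184, 174, 160, 147, 148, 170, 198, 212, 206, 195, 188, 185, 186, 186]
```

Emit:
play_rows --translation '[[0, 0, 0], [0, 0, 0], [0, -0.0003, 0.0011], [0, 0, 0], [0, 0, 0], [0, 0, 0]]' --delta_rot '[[0, 0, 0], [0, 0, 0], [0, 0, 0], [0, 0, 0], [0, 0, 0], [0, 0, 0]]' --grip '[-1, -1, -1, -1, -1, -1]' --squeeze 50

```text
clock: 34.92
tool_pos: [0.5557, -0.1171, 0.1328]
eef_rot: [0.991, 0.033, 0.005, 0.131]
contact_force: [-0.9, 1.9, 10.5]
opening: 0.167
finger_force: 50.2
```

Run:
```python
from h import *
F=[];Z=[];G=[]
for i in range(8):
    im=r.snapshot("side");s=r.get_state();F.append(s["contact_force"]);Z.append(s["tool_pos"][2]);G.append(cv2.cvtColor(im,cv2.COLOR_BGR2GRAY).astype(float))
print(np.mean(F,0).round(2),np.mean(Z),s["clock"],s["opening"]*88)
k=r.get_calibration("side");uy=np.array([-ux[1],ux[0]])
import glob
from scipy.ndimage import map_coordinates as mc
def edge(g,rr,a=-.05):
    p=np.array([proj(k,[*(H-rr*ux+a*uy),z]) for z in(.085,.095)]);n=(p[1]-p[0])/np.linalg.norm(p[1]-p[0])
    t=np.arange(-3,3.01,.05);v=mc(g,[p[0][1]+n[1]*t,p[0][0]+n[0]*t],order=1);return t[np.argmax(v>185)]
g=np.mean(G,0);R_=np.arange(.04,.215,.0125);e=np.array([edge(g,x) for x in R_]);print(e.round(2));f=np.polyfit(R_,e,1);print("slope rad",f[0]/300,"(px/m /(px per m))")
```

```text
[-0.38  1.4   9.99] 0.13281182512317974 35.325 14.256207310174238
[0.05 0.1  0.1  0.1  0.05 0.05 0.05 0.05 0.05 0.05 0.05 0.1  0.1  0.15]
slope rad 0.0005567765567765546 (px/m /(px per m))
```

```bash
python3 -c "
from plant import r
print(r.finish_job())"
```

```text
the job is handed in; nothing more can be done
None
```

The job is handed in: both loose pralines are in the empty wells, the lid sits down on the tray's flange, and the gripper is holding the press handle down at about 10 N. Seen from the side camera, the arms are level to within about 0.01 rad.

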